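Lay out grinding-arbor parts in mounting order

TASK

Lay the four arbor parts out flat, in one line along the wooden layout board between its two end blocks: the big gear, boss up, midway between the blocks; the spacer ring on top of the gear's boss, centred on it; the pinion midway between the gear and the bearing housing; and the hex nut midway between the gear and the vee block. Leave everything standing free, and do not disturb the torch, the magnifying glass or the oil can.

Things in the scene. Friction and masses are not known exactly. Their poses are not given: they have to be found in the camera images.
- board: fixed plywood layout board, 420 long (its y axis) x 90 wide (its x axis) x 8 mm thick, lying on the bench (z = 0); origin at the centre of its underside, so its top is 8 mm above the origin. The two end blocks stand on it, 340 mm apart centre to centre, one at each end (170 mm either way along the board from its centre); which block is at which end varies
- housing: fixed bearing housing, painted machine block with a round barrel top and four foot bolts, 80 across the board x 64 along it, 51 mm high; origin at the centre of its underside, on the board's top; its y axis runs along the board
- vee: fixed vee block, with an open V groove on its top, 80 across the board x 64 along it, about 46 mm high; origin at the centre of its underside, on the board's top; its y axis runs along the board
- gear_c (a point): big steel spur gear, loose, lying flat boss up: toothed disc 64 mm diameter x 18 mm thick, on it a smooth round boss of 34 mm diameter and 24 mm height (the grip), total height 42 mm, 0.4 to 0.65 kg. The point is on its axis half-way up, 21 mm above its underside (3 mm above the toothed disc's upper face); z axis up. It starts on the bench
- spacer_c (a point): plain steel spacer ring, loose, lying flat: 50 mm outside, 26 mm bore, 20 mm high, 0.15 to 0.27 kg. The bore is smaller than the gear's boss, so it rests on the boss's top. The point is at its centre, 10 mm above its underside; z axis up. It starts on the bench
- pinion_c (a point): small steel pinion, loose, standing on its end face: toothed over its full height, 40 mm diameter, 30 mm high, 0.18 to 0.3 kg. The point is at its centre, 15 mm above its underside; z axis up. It starts on the bench
- nut_c (a point): steel hexagon nut, loose, lying flat: 46 mm across flats (53 mm across corners), 24 mm high, 0.2 to 0.33 kg. The point is at its centre, 12 mm above its underside; z axis up; one pair of flats faces along its own y axis, the others at 60 degrees either way from it. It starts on the bench
- torch: bystander: hand torch lying on the bench to one side of the board, yellow and black, 135 long x 36 mm; origin under its centre, on the bench
- magnifier: bystander: hand magnifying glass lying flat on the bench, black frame 76 mm diameter with a handle reaching 137 mm out along its -x axis; origin under the lens centre, on the bench
- oilcan: bystander: copper oil can, 68 mm diameter, body 85 mm high with a slanted spout up to about 140 mm; origin under its centre, on the bench
Things that resemble listed ones, but are neither listed nor needed, are in the scene too. Leave any orange look-alike of the part that bears gear_c alone.

How it is judged:
By the outcome, as a careful person would: the job done as asked, in the order asked, and still so for the second after the job is handed in, with the robot touching nothing.
It also fails if it takes over 99 s, if anything falls off the work surface, if the arm or the gripper's body presses on something with over 40 N, if the wrist force passes 120 N, or if a joint passes its speed limit or range.

ROBOT

A 6-joint arm with a two-finger parallel gripper is mounted at the origin on the work surface. World frame = base frame: x ahead of the robot, y to its left, z up, the work surface at z = 0. Lengths are in m, angles in degrees, forces in N, time in s.
With the tool pointing down it reaches from about 0.375 to 0.9 m from the base axis. Payload 3.1 kg.
Tool frame: the origin (TCP) lies at the very end of the fingers, on their centre line; the grasp point (between the pads) lies 19 mm behind it; z points along the fingers, y is the line along which they close (so a half turn about z gives the same grasp; the last joint's range is limited). The gripper opens to 87 mm and grips with 3 to 60 N. Pads are 19 mm wide; open, the fingers measure 117 mm over their backs; the gripper's body (75 mm by 190 mm) begins 51 mm behind the grasp point.
Start: joints at [66.148, 30.224, 82.088, -0, 67.689, -10.227], TCP at [0.147, 0.607, 0.195] pointing down, gripper open.
Joint ranges: [-176.69, 176.69], [-43.24, 126.21], [12.49, 139.97], [-82, 262], [0, 151.66], [-163.58, 163.58]. Speed limits (degrees/s): [159.86, 159.86, 180, 180, 180, 180].

INTERFACE

Orientations are given as a 3x3 rotation matrix whose columns are the frame's x, y, z axes.
In Python, from rig import * gives the robot as it stands.
- The arm moves only by the tool jog_arm, never from a script. Its arguments are lists of equal length, an entry for each row: "delta_pos": the shift along the world's x, y, z in cm, a list of three; "turn": the turn about the world's z in degrees; "grip": the closure, from 0 (fully open) to 1 (shut). In form: {"delta_pos": [[x, y, z], ...], "turn": [turn, ...], "grip": [grip, ...]}. A call has 1 to 12 rows; each row is the pose to reach, as a shift and turn from the pose commanded when the call began; what a row does not reach only later rows make up. A row lasts 1/8 s, in which the tool goes at most 62.5 mm and 10.7 degrees, less where a joint would pass 70% of its speed; a pose out of reach is approached as far as the arm can. A call with a gripper value outside its range is refused whole. The fingers move at their own pace and stop on an object; the grip force is fixed at half the most. Time passes only in rows, so rows that repeat a pose let the fingers close. It gives the time, the measured TCP pose, the force, the opening and the grip force at its end, in the units of the state.
- read_state(): the state, without advancing time (a new reading comes with each control period).
- capture(name): name is "side" or "top"; returns a dict with "color" (400x640x3 uint8, blue, green, red), "fovy" (degrees; the focal length in pixels is half the picture's height over the tangent of half this angle, whatever the lens; pixels are square), "cx", "cy" (the principal point, pixels), "camera_from_world" (4x4, takes a point from world to camera coordinates). Camera axes: x right, y up, looking along -z (the intrinsics and any distortion apply to the point x, -y, -z); pixel columns grow to the right and rows downward; lengths in m; the calibration is good to about 2 mm. A picture is of the moment at which its call begins. There is no depth.
- hand_in(): hands the job in; it is judged then, once.
The state is a dict: "time_s": time; "joint_positions": joint angles; "qvel": joint speeds; "tau": joint torques, N m; "position": TCP position; "tcp_rot": TCP orientation; "force": force on the tool from outside, world axes, zero at the start; "moment": the same for the moment, N m; "opening": opening from 0.0 (shut) to 1.0 (fully open); "grasp_force": force on a finger pad.
Only numpy, scipy, OpenCV 4.12 (cv2) and the standard library are available. Lean on these libraries where they do the work, as an engineer would, in place of code of your own. Each camera call takes 0.05 s, during which the arm holds its last target. There are 200 camera calls.

## Working session

There is one attempt and no reset: what is moved stays moved. The work goes in short steps, Python scripts to look and compute and a tool call to move; the robot and the scene stay as the last step left them, time stands still between calls to the robot, and variables do not carry over. Pictures are saved under pics/ and viewed, at most 14 in all, crops included, and the job is handed in when it is done.

Besides the shell and the picture viewer there is one more tool, called after "Emit:" as name(argument=value, ...), one argument or row to a line, values as JSON. jog_arm: Moves the arm, as the interface text tells. Its arguments: {"type":"object","properties":{"delta_pos":{"type":"array"},"turn":{"type":"array"},"grip":{"type":"array"}},"required":["delta_pos","turn","grip"]}

```bash
mkdir -p pics
cat > h.py <<'E'
from rig import *
import numpy as np, cv2, pickle
def snap(n,f):
    c=capture(n); cv2.imwrite(f'pics/{f}.png',c['color']); pickle.dump(c,open(f'pics/{f}.pkl','wb')); return c
def ray(c,u,v):
    f=200/np.tan(np.radians(c['fovy']/2)); T=np.array(c['camera_from_world']); R=T[:3,:3]; 
    d=R.T@np.array([(u-c['cx'])/f,-(v-c['cy'])/f,-1]); return -R.T@T[:3,3],d
def atz(c,u,v,z):
    o,d=ray(c,u,v); return o+d*(z-o[2])/d[2]
def proj(c,p):
    f=200/np.tan(np.radians(c['fovy']/2)); q=np.array(c['camera_from_world'])@np.append(p,1)
    return c['cx']+f*q[0]/-q[2], c['cy']-f*q[1]/-q[2]
def load(f): return pickle.load(open(f'pics/{f}.pkl','rb'))
E
python3 - <<'E'
from h import *
for n in('top','side'):
    c=snap(n,n+'0'); print(n,{k:v for k,v in c.items() if k!='color'}); print(ray(c,320,200)[0])
print(read_state())
E
```

```text
top {'fovy': 44.242130909830635, 'cx': 318.550448548403, 'cy': 203.50490404590923, 'camera_from_world': array([[ 0.01028457, -0.99985089,  0.01387157, -0.00273097],
       [ 0.98246102,  0.01268669,  0.18603601, -0.52675363],
       [-0.18618425,  0.01171498,  0.982445  , -1.25780589],
       [ 0.        ,  0.        ,  0.        ,  1.        ]])}
[0.28335934 0.01868736 1.33375813]
side {'fovy': 52.893856933339244, 'cx': 319.34077343356563, 'cy': 197.8946334539615, 'camera_from_world': array([[-0.97885633, -0.20374626,  0.01810364,  0.51842066],
       [ 0.13102807, -0.55660301,  0.82038084, -0.11716548],
       [-0.15707299,  0.80540707,  0.57153086, -1.01326939],
       [ 0.        ,  0.        ,  0.        ,  1.        ]])}
[0.36365406 0.85650594 0.66584975]
{'time_s': 0.1, 'joint_positions': array([ 6.61494590e+01,  3.02738709e+01,  8.21507627e+01, -3.11719952e-04,
        6.76890055e+01, -1.02252747e+01]), 'qvel': array([ 0.0034164 , -0.03988435, -0.20723165,  0.10217638,  0.04735708,
       -0.07251045]), 'tau': array([-6.95738290e-04, -4.40984845e+01, -1.77150339e+01,  6.34276355e-02,
        5.33607393e-02, -2.42322233e-05]), 'position': array([0.14688453, 0.60674675, 0.19435752]), 'tcp_rot': array([[-9.71857562e-01,  2.35567915e-01, -7.97378633e-04],
       [ 2.35569009e-01,  9.71855928e-01, -1.81603648e-03],
       [ 3.47137221e-04, -1.95276649e-03, -9.99998033e-01]]), 'force': array([ 0.07839714,  0.47248584, -0.12514103]), 'moment': array([-0.01089532,  0.02019717,  0.06448702]), 'grasp_force': 0.0, 'opening': 1.0031206628483422}
```

View pics/top0.png

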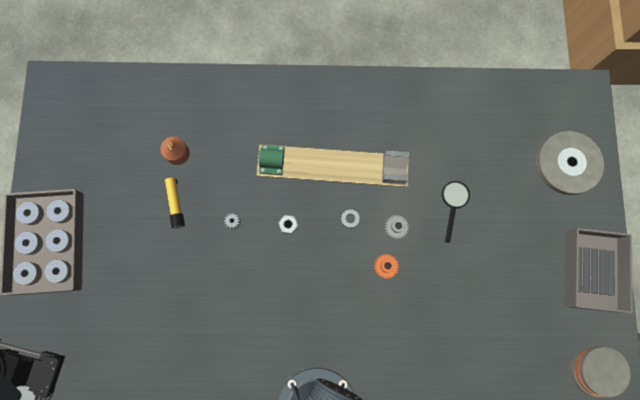

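View pics/side0.png

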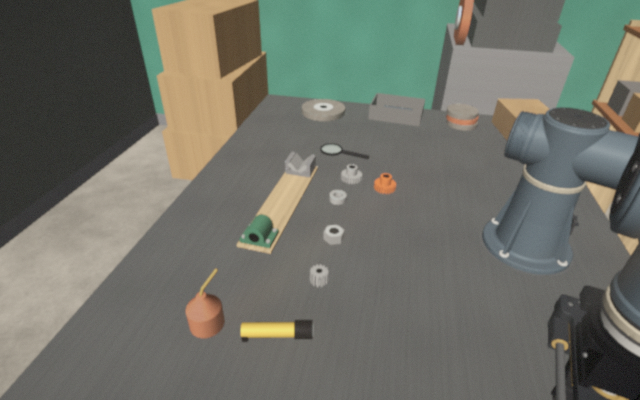

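Top view: oil can (173,150), torch (175,203), pinion (232,221), nut (288,224), spacer (350,218), steel gear (397,227), magnifier (455,195), board from (258,160) to (408,170) with the green housing at its left (+y) end and the vee block at its right end. Gear candidates are the steel one at (397,227) and the orange one at (386,266). The steel one fits, because the orange one is the look-alike. I'll enlarge to confirm.

Run:
```python
from h import *
i=load('top0')['color']; cv2.imwrite('pics/c1.png',cv2.resize(i[130:280,220:420],None,fx=4,fy=4,interpolation=cv2.INTER_CUBIC))
i=load('side0')['color']; cv2.imwrite('pics/c2.png',cv2.resize(i[145:295,230:410],None,fx=4,fy=4,interpolation=cv2.INTER_CUBIC))
```

```text
(no output)
```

View pics/c1.png

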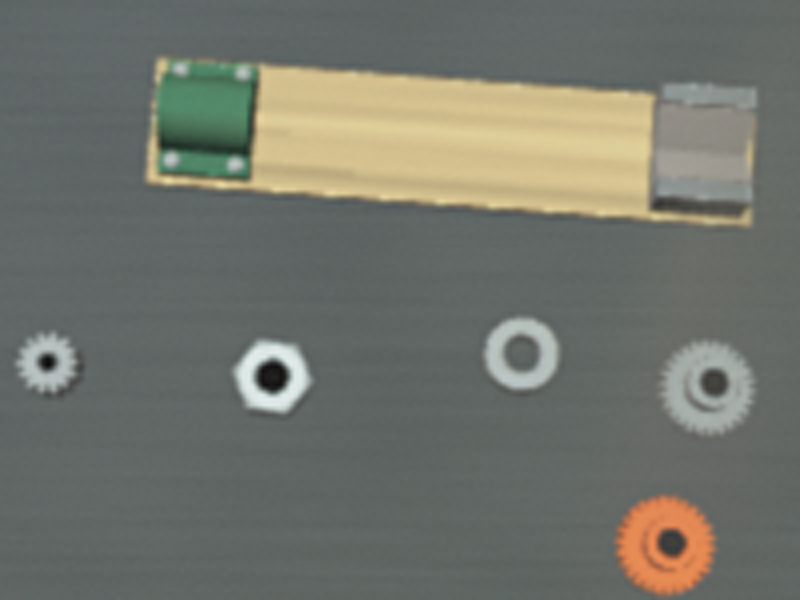

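View pics/c2.png

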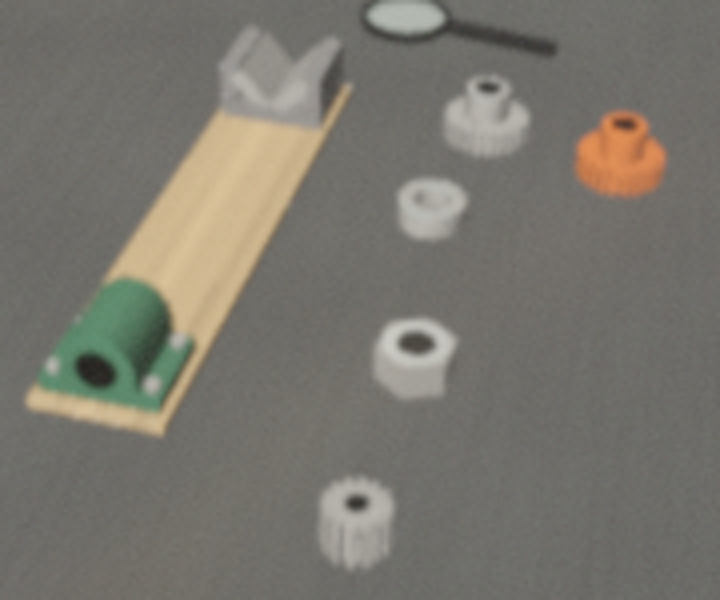

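Run:
```python
from h import *
np.set_printoptions(precision=4,suppress=True)
t=load('top0'); s=load('side0')
T=lambda x,y,z:atz(t,220+(x+.5)/4-.5,130+(y+.5)/4-.5,z)
S=lambda x,y,z:atz(s,230+(x+.5)/4-.5,145+(y+.5)/4-.5,z)
for n,a,b,z in [('pin',(47,362),(357,501),.03),('nut',(272,376),(416,343),.024),('sp',(522,354),(432,199),.02),('gear',(714,381),(488,87),.042)]:
    print(n,T(*a,z),S(*b,z))
print('geardisc',T(707,386,.018))
# nut corners
P=np.array([T(x,y,.024)[:2] for x,y in [(233,378),(252,341),(297,343),(312,379),(292,412),(248,410)]])
d=P-P.mean(0); print(P.mean(0),np.degrees(np.arctan2(d[:,1],d[:,0]))%60,np.hypot(*d.T))
# board edges via color segmentation
i=t['color'].astype(int); m=((i[...,2]-i[...,0])>35)&(i[...,1]>120); m[:140]=0;m[190:]=0;m[:,:255]=0;m[:,412:]=0
up=[];lo=[]
for u in range(290,380,3):
    v=np.where(m[:,u])[0]; up.append(T((u-219.5)*4-.5+0,(v[0]-.5-129.5)*4-.5,.008)[:2]); lo.append(T((u-219.5)*4-.5,(v[-1]+.5-129.5)*4-.5,.008)[:2])
for e in(up,lo):
    e=np.array(e); k=np.polyfit(e[:,1],e[:,0],1); print(k,np.std(e[:,0]-np.polyval(k,e[:,1])))
for n,c in [('TL',(160,58)),('BL',(148,180)),('BR',(751,223)),('TR',(757,95))]: print(n,T(*c,.008))
for n,c in [('bl',(27,398)),('br',(162,429)),('vr',(352,86))]: print(n,S(*c,.008))
print('housing bolts',[T(*c,.02)[:2] for c in[(181,69),(244,73),(171,159),(235,164)]])
```

```text
pin [0.4822 0.2357 0.03  ] [0.4829 0.2321 0.03  ]
nut [0.4755 0.0856 0.024 ] [0.4762 0.0832 0.024 ]
sp [ 0.4932 -0.0828  0.02  ] [ 0.494  -0.0828  0.02  ]
gear [ 0.4731 -0.2087  0.042 ] [ 0.4731 -0.2109  0.042 ]
geardisc [ 0.4732 -0.2081  0.018 ]
[0.4748 0.0853] [32.0445 30.2737 25.481  27.9215 30.2506 24.8662] [0.0264 0.0282 0.0284 0.0267 0.0271 0.0274]
[0.0615 0.6917] 0.0008130159572502344
[0.0595 0.6014] 0.0009498651056996697
TL [0.7018 0.1697 0.008 ]
BL [0.6138 0.1752 0.008 ]
BR [ 0.5889 -0.2426  0.008 ]
TR [ 0.6809 -0.2489  0.008 ]
bl [0.7016 0.1694 0.008 ]
br [0.6131 0.1776 0.008 ]
vr [ 0.5864 -0.2449  0.008 ]
housing bolts [array([0.6903, 0.1536]), array([0.688 , 0.1099]), array([0.6258, 0.1585]), array([0.6229, 0.1144])]
```

Both cameras agree to 2–3 mm. Board centre is about (0.6445, -0.0365), along (0.060, 0.998). Steel gear is at (0.473, -0.210) and the orange one is left alone. I'll turn the tool so that it closes across the board, and go to the gear.

Emit:
jog_arm(
  delta_pos=[
    [33, -40, 0],
    [33, -40, 0],
    [33, -40, 0],
    [33, -40, 0],
    [33, -40, 0],
    [33, -40, 0],
    [33, -40, 0],
    [33, -40, 0],
    [33, -40, 0],
    [33, -60, 0],
    [33, -65, 0],
    [33, -70, 0],
  ],
  turn=[-10, -20, -30, -40, -50, -60, -70, -79, -79, -79, -79, -79],
  grip=[0, 0, 0, 0, 0, 0, 0, 0, 0, 0, 0.2, 0.2],
)

```text
time_s: 1.6
position: [0.4765, 0.0191, 0.195]
tcp_rot: [[0.043, 0.999, -0.001], [0.999, -0.043, 0.001], [0.001, -0.001, -1.0]]
force: [-0.1, 0.1, 0.4]
opening: 0.858
grasp_force: 0.0
```

Emit:
jog_arm(
  delta_pos=[
    [0, -12, -3],
    [0, -12, -8],
    [0, -12, -8],
    [0, -12, -8],
    [0, -12, -8],
    [0, -12, -8],
  ],
  turn=[0, 0, 0, 0, 0, 0],
  grip=[0.2, 0.2, 0.2, 0.2, 0.2, 0.2],
)

```text
time_s: 2.35
position: [0.4778, -0.099, 0.1163]
tcp_rot: [[0.044, 0.999, 0.002], [0.999, -0.044, -0.001], [-0.0, 0.002, -1.0]]
force: [-0.4, 0.3, -0.7]
opening: 0.798
grasp_force: 0.0
```

Emit:
jog_arm(
  delta_pos=[
    [-0.4, -6, 0],
    [-0.4, -11, 0],
    [-0.4, -11, 0],
    [-0.4, -11, 0],
    [-0.4, -11, 0],
    [-0.4, -11, 0],
  ],
  turn=[0, 0, 0, 0, 0, 0],
  grip=[0.2, 0.2, 0.2, 0.2, 0.2, 0.2],
)

```text
time_s: 3.1
position: [0.4731, -0.2088, 0.1154]
tcp_rot: [[0.044, 0.999, -0.0], [0.999, -0.044, 0.0], [0.0, -0.0, -1.0]]
force: [0.6, 0.5, 0.9]
opening: 0.799
grasp_force: 0.0
```

Run:
```python
from h import *
c=snap('side','s1'); p=read_state()['position']; print(p)
for q in (p,(.473,-.2095,.042)):
    print(proj(c,q))
i=c['color'][80:230,270:430]; cv2.imwrite('pics/c3.png',cv2.resize(i,None,fx=4,fy=4,interpolation=cv2.INTER_CUBIC))
```

```text
[ 0.47320802 -0.20903368  0.11534925]
(np.float64(353.0922387314064), np.float64(145.24934555571508))
(np.float64(351.5988318942643), np.float64(166.61269409765978))
```

View pics/c3.png

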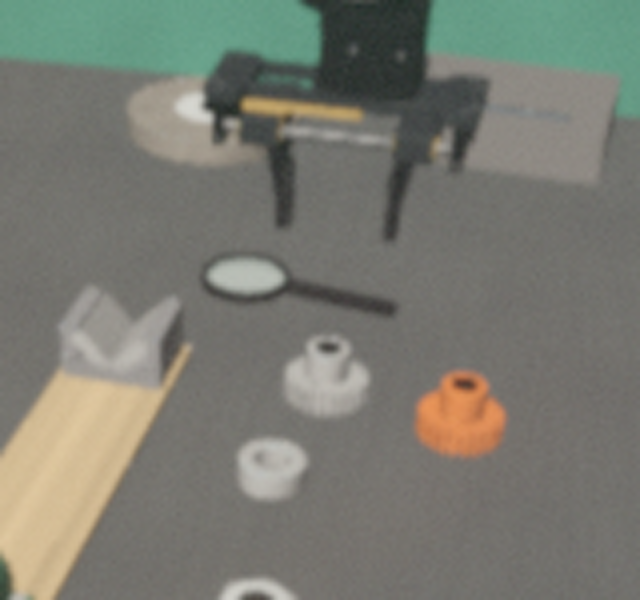

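Fingertips show at (285,226) and (390,240) in the crop, so their middle is full-image (354,138). That is about 7 px above the predicted TCP pixel (353,145). I'll check with the top camera before descending.

Run:
```python
from h import *
c=snap('top','t1'); p=read_state()['position']; print(p, proj(c,p),proj(c,p+[0,0,.02]))
i=c['color'][150:290,320:480]; cv2.imwrite('pics/c4.png',cv2.resize(i,None,fx=4,fy=4,interpolation=cv2.INTER_CUBIC))
s=load('s1'); print([proj(s,p+[sx*.04,0,dz]) for sx in(-1,1) for dz in (0,.02)])
```

```text
[ 0.47322889 -0.20920824  0.11530784] (np.float64(403.3688254662917), np.float64(220.64582740704196)) (np.float64(404.85232270713294), np.float64(219.41673823828526))
[(np.float64(366.56867840935024), np.float64(146.73496808652527)), (np.float64(367.153269130826), np.float64(140.60967756925493)), (np.float64(339.7575460729049), np.float64(143.74976532188543)), (np.float64(340.0773260811259), np.float64(137.66063086561292))]
```

View pics/c4.png

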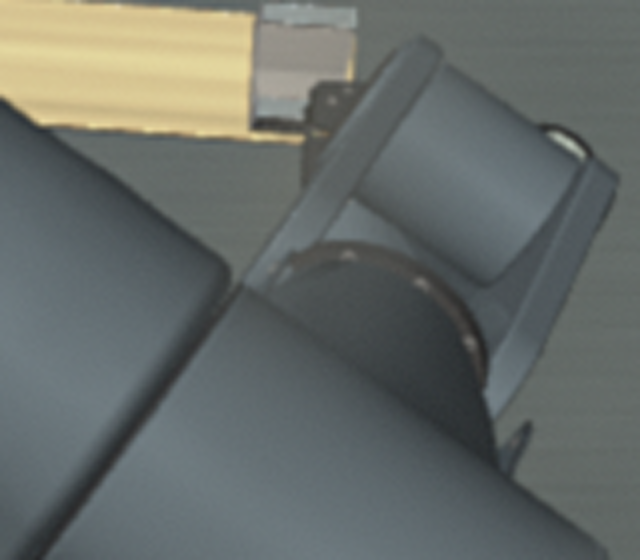

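The top view shows only the arm's elbow, which hides the gripper. I'll descend part way and look from the side, enlarged.

Emit:
jog_arm(
  delta_pos=[
    [0, -0.1, -3],
    [0, -0.1, -6],
    [0, -0.1, -6.5],
    [0, -0.1, -6.5],
    [0, -0.1, -6.5],
  ],
  turn=[0, 0, 0, 0, 0],
  grip=[0.2, 0.2, 0.2, 0.2, 0.2],
)

```text
time_s: 3.82
position: [0.474, -0.2116, 0.0512]
tcp_rot: [[0.046, 0.999, 0.002], [0.999, -0.046, -0.001], [-0.001, 0.002, -1.0]]
force: [0.2, 0.0, 0.4]
opening: 0.799
grasp_force: 0.0
```

Run:
```python
from h import *
c=snap('side','s2'); p=read_state()['position']; print(p)
print([proj(c,p+[sx*.04,0,dz]) for sx in(-1,1) for dz in (0,.02)])
i=c['color'][130:200,310:410]; cv2.imwrite('pics/c5.png',cv2.resize(i,None,fx=8,fy=8,interpolation=cv2.INTER_CUBIC))
```

```text
[ 0.47394538 -0.21157343  0.05131129]
[(np.float64(364.6245222729219), np.float64(165.15340434036102)), (np.float64(365.1721340812756), np.float64(159.3971494292315)), (np.float64(338.6709626348163), np.float64(162.0740907664264)), (np.float64(338.9705065489654), np.float64(156.34818272352362))]
```

View pics/c5.png

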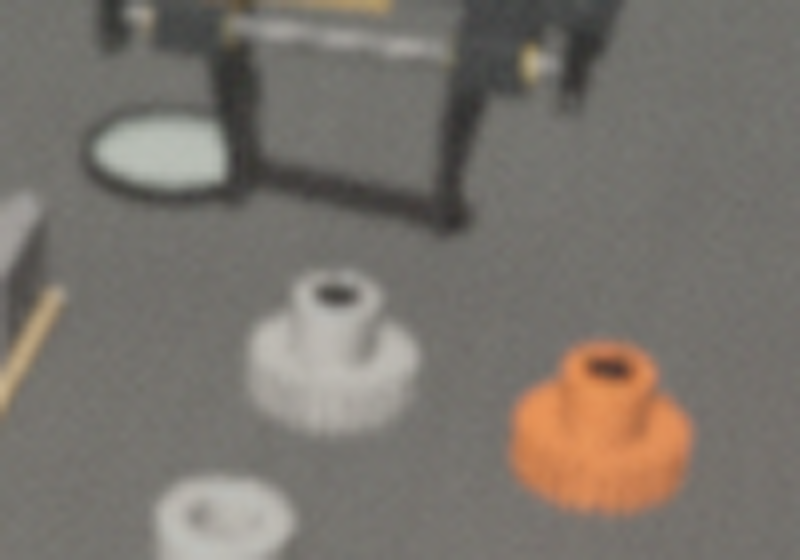

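Tips are at full-image (339,155) and (366,159), about 6 px (20 mm) above prediction again. The tips may retract when the fingers are open, as linkage fingers do. I'll partly close the gripper here, above the boss, and see whether the tips move down.

Emit:
jog_arm(
  delta_pos=[
    [0, 0.2, 0.2],
    [0, 0.2, 0.2],
    [0, 0.2, 0.2],
    [0, 0.2, 0.2],
    [0, 0.2, 0.2],
    [0, 0.2, 0.2],
  ],
  turn=[0, 0, 0, 0, 0, 0],
  grip=[0.5, 0.5, 0.5, 0.5, 0.5, 0.5],
)

```text
time_s: 4.62
position: [0.4732, -0.2091, 0.0522]
tcp_rot: [[0.046, 0.999, -0.0], [0.999, -0.046, 0.0], [0.0, -0.0, -1.0]]
force: [0.2, -0.5, 0.2]
opening: 0.507
grasp_force: 0.0
```

Run:
```python
from h import *
c=snap('side','s3'); s=read_state();p=s['position']; print(p,s['opening'])
print([proj(c,p+[sx*.025,0,dz]) for sx in(-1,1) for dz in (0,.02)])
i=c['color'][130:200,310:410]; cv2.imwrite('pics/c6.png',cv2.resize(i,None,fx=8,fy=8,interpolation=cv2.INTER_CUBIC))
```

```text
[ 0.47316237 -0.20911651  0.05218518] 0.502396493066037
[(np.float64(359.89626013299034), np.float64(164.74807183764915)), (np.float64(360.39934659153107), np.float64(158.9868249066082)), (np.float64(343.6401023399581), np.float64(162.81833267178814)), (np.float64(343.98747262279187), np.float64(157.07611338207005))]
```

View pics/c6.png

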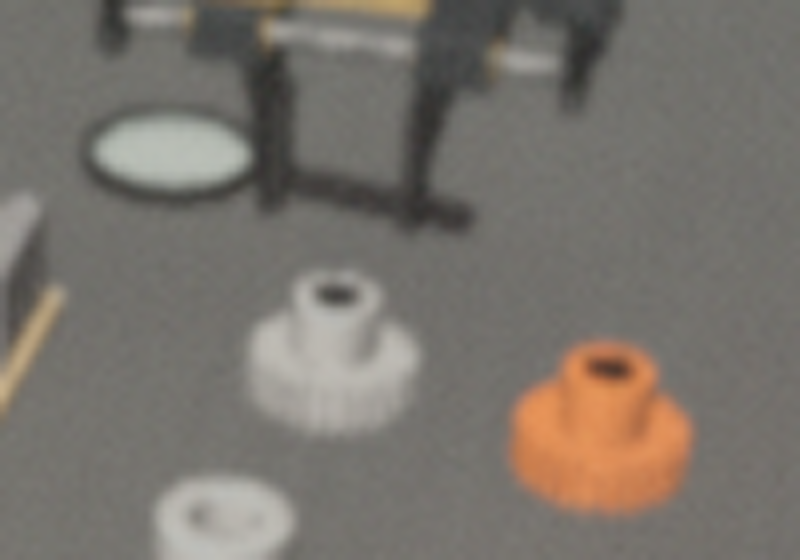

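Tips are now at (344,156) and (361,158.5), so the fingers slide parallel and the offset stays. Next I'll difference the two side images, in case a bench-grey pad hides the true fingertip.

Run:
```python
from h import *
a=load('s2')['color'].astype(float);b=load('s3')['color'].astype(float)
c=[cv2.GaussianBlur(cv2.GaussianBlur(snap('side',f'x{k}')['color'],(1,1),0).astype(float),(1,1),0) for k in range(4)]
b=np.mean(c+[b],0)
d=np.abs(b-load('side0')['color']).mean(2)
for r in range(148,172): print(r,' '.join('%3d'%x for x in d[r,334:372]))
```

```text
148   2   4   4   4   6   4   3   0  24  44  44  46  26   4   4   2   2   3   6   4   2   4   2   5   6   1  19  40  53  50  26   4   3   3   4   3   5   3
149   5   5   5   5   4   4   3   1  20  35  36  40  24   3   4   3   1   5   2   1   4   4   4   2   1   2  19  41  56  44  20   0   0   2   2   0   0   3
150   6   5   5   4   5   3   3   2   2  14  13  27  17   2   6   6   4   2   5   3   3   2   1   3   4   7  23  38  53  36  11   0   1   2   3   4   4   4
151   5   6   4   5   1   3   5   1   2  11   6  10   9   1   4   0   1   1   4   4   0   4   2   1   3   6  26  42  51  33   2   6   4   2   3   4   6   2
152   4   4   3   4   4   5   1   3   4   4   0   3   2   2   3   2   0   1   5   4   1   3   4   0   3   6  30  47  47  28   5   1   5   3   1   3   1   1
153   3   4   5   0   2   1   7   1  17  18   9   4   0   5   4   0   2   1   1   2   1   6   4   4   2   6  22  33  40  25   3   2   3   1   5   2   3   6
154   1   4   3   2   1   4   0   5  25  36  25  20   1   1   2   3   2   1   1   1   1   3   3   3   1   2   0  16  25  15   2   1   7   2   6   6   1   4
155   6 
[... 1943 characters left out ...]
   3   5   5   5   4   1   5   1   2   0   6   2   2   3   5   2   3   3   1
168   6   3   4   2   1   2   5   3   6   2   4   6   4   6   5   5   3   4   5   5   4   4   5   3   6   6   4   4   2   6   4   4   4   1   3   4   3   1
169   2   4   4   4   1   3   3   4   3   4   3   6   3   4   5   4   3   5   4   4   3   5   4   6   7   2   0   5   3   0   3   3   4   2   5   3   4   5
170   3   5   2   3   4   3   7   4   6   5   4   5   5   4   4   3   3   4   4   7   5   8   5   3   1   4   5   3   4   3   3   1   7   4   4   4   2   2
171   4   5   5   3   3   2   5   7   5   5   4   4   5   7   4   6   4   3   5   1   3   5   2   6   6   4   3   4   4   2   1   1   4   2   4   3   3   4
```

No hidden pad: the visible tips end about 6 px above where the TCP reading puts them. The error is either about +19 mm in z or about -23 mm in y. I'll settle it with a gentle touch on clear bench near (0.42, -0.06).

Emit:
jog_arm(
  delta_pos=[
    [0, 0, 3],
    [-1, 3, 3],
    [-5, 9, 3],
    [-5, 15, 3],
    [-5, 15, 0],
    [-5, 15, -3],
    [-5, 15, -4],
    [-5, 15, -4],
    [-5, 15, -4],
  ],
  turn=[0, 0, 0, 0, 0, 0, 0, 0, 0],
  grip=[0.5, 0.5, 0.5, 0.5, 0.5, 0.5, 0.5, 0.5, 0.5],
)

```text
time_s: 6.0
position: [0.4237, -0.0596, 0.0128]
tcp_rot: [[0.046, 0.999, 0.001], [0.999, -0.046, -0.0], [-0.0, 0.001, -1.0]]
force: [-0.6, -0.6, -0.3]
opening: 0.499
grasp_force: 0.0
```

Emit:
jog_arm(
  delta_pos=[
    [0, 0, -0.3],
    [0, 0, -0.6],
    [0, 0, -0.8],
    [0, 0, -0.8],
    [0, 0, -0.8],
  ],
  turn=[0, 0, 0, 0, 0],
  grip=[0.5, 0.5, 0.5, 0.5, 0.5],
)

```text
time_s: 6.62
position: [0.4232, -0.0591, 0.0042]
tcp_rot: [[0.046, 0.999, -0.0], [0.999, -0.046, 0.0], [0.0, -0.0, -1.0]]
force: [-0.1, 1.0, 0.7]
opening: 0.499
grasp_force: 0.0
```

Run:
```python
from h import *
c=snap('side','s4'); s=read_state();p=s['position']; print(p,s['force'])
print([proj(c,p+[sx*.025,0,dz]) for sx in(-1,1) for dz in (0,.02)])
i=c['color'][135:235,300:433]; cv2.imwrite('pics/c7.png',cv2.resize(i,None,fx=6,fy=6,interpolation=cv2.INTER_CUBIC))
```

```text
[ 0.42315602 -0.05909151  0.00424274] [ 0.12099596  0.03678208 -0.29027952]
[(np.float64(369.84254713874645), np.float64(208.16169117977455)), (np.float64(370.4940252899034), np.float64(202.32177706630608)), (np.float64(352.0585924580855), np.float64(205.7567615644884)), (np.float64(352.5235679341173), np.float64(199.93329170530663))]
```

View pics/c7.png

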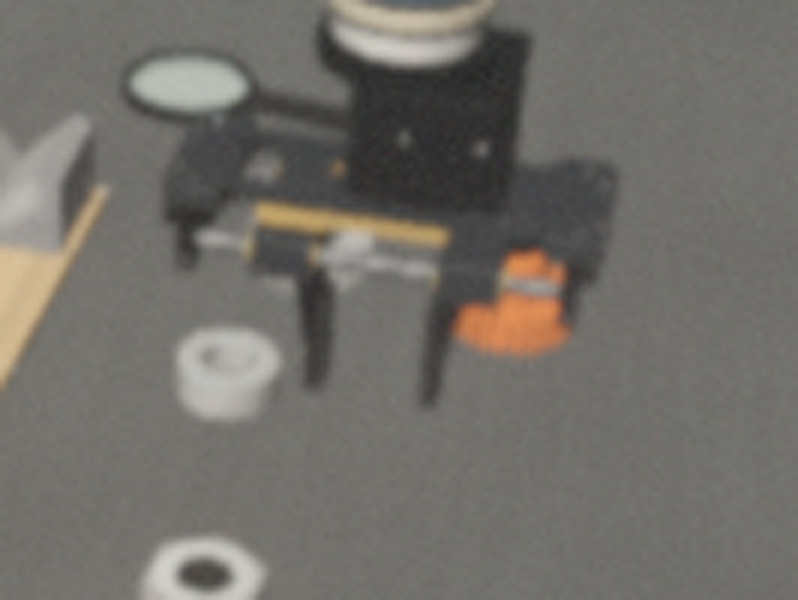

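Tips are at (352,199.6) and (371.6,202.3), again matching reading +20 mm, and there is no contact at a reading of 4 mm. I'll continue down in small steps.

Emit:
jog_arm(
  delta_pos=[
    [0, 0, -0.3],
    [0, 0, -0.6],
    [0, 0, -0.6],
  ],
  turn=[0, 0, 0],
  grip=[0.5, 0.5, 0.5],
)

```text
time_s: 7.05
position: [0.423, -0.059, -0.002]
tcp_rot: [[0.046, 0.999, -0.001], [0.999, -0.046, 0.0], [0.0, -0.001, -1.0]]
force: [-0.6, -0.9, 0.9]
opening: 0.504
grasp_force: 0.0
```

Emit:
jog_arm(
  delta_pos=[
    [0, 0, -0.1],
    [0, 0, -0.2],
    [0, 0, -0.2],
  ],
  turn=[0, 0, 0],
  grip=[0.5, 0.5, 0.5],
)

```text
time_s: 7.42
position: [0.4231, -0.0591, -0.0038]
tcp_rot: [[0.046, 0.999, -0.0], [0.999, -0.046, 0.0], [0.0, -0.0, -1.0]]
force: [-0.3, -0.0, -0.0]
opening: 0.498
grasp_force: 0.0
```

There is no contact even below zero, so the fingers really end about 20 mm above the reported TCP. I'll find the exact offset.

Emit:
jog_arm(
  delta_pos=[
    [0, 0, -0.5],
    [0, 0, -1.0],
    [0, 0, -1.1],
    [0, 0, -1.1],
  ],
  turn=[0, 0, 0, 0],
  grip=[0.5, 0.5, 0.5, 0.5],
)

```text
time_s: 7.92
position: [0.423, -0.059, -0.0149]
tcp_rot: [[0.046, 0.999, -0.0], [0.999, -0.046, 0.0], [0.0, -0.0, -1.0]]
force: [0.2, 0.4, 0.8]
opening: 0.503
grasp_force: 0.0
```

Emit:
jog_arm(
  delta_pos=[
    [0, 0, -0.1],
    [0, 0, -0.2],
    [0, 0, -0.2],
  ],
  turn=[0, 0, 0],
  grip=[0.5, 0.5, 0.5],
)

```text
time_s: 8.3
position: [0.4232, -0.0591, -0.0168]
tcp_rot: [[0.046, 0.999, 0.0], [0.999, -0.046, -0.0], [-0.0, 0.0, -1.0]]
force: [-0.7, -0.2, 1.4]
opening: 0.503
grasp_force: 0.0
```

Emit:
jog_arm(
  delta_pos=[
    [0, 0, -0.1],
    [0, 0, -0.1],
  ],
  turn=[0, 0],
  grip=[0.5, 0.5],
)

```text
time_s: 8.55
position: [0.4232, -0.0591, -0.0178]
tcp_rot: [[0.046, 0.999, -0.0], [0.999, -0.046, 0.0], [0.0, -0.0, -1.0]]
force: [-0.4, 0.1, -0.5]
opening: 0.499
grasp_force: 0.0
```

Emit:
jog_arm(
  delta_pos=[
    [0, 0, -0.1],
    [0, 0, -0.1],
  ],
  turn=[0, 0],
  grip=[0.5, 0.5],
)

```text
time_s: 8.8
position: [0.4232, -0.0591, -0.0188]
tcp_rot: [[0.046, 0.999, -0.0], [0.999, -0.046, 0.0], [0.0, -0.0, -1.0]]
force: [0.4, -0.2, 0.0]
opening: 0.501
grasp_force: 0.0
```

Emit:
jog_arm(
  delta_pos=[
    [0, 0, -0.1],
    [0, 0, -0.1],
  ],
  turn=[0, 0],
  grip=[0.5, 0.5],
)

```text
time_s: 9.05
position: [0.4231, -0.0591, -0.0198]
tcp_rot: [[0.046, 0.999, -0.0], [0.999, -0.046, 0.0], [0.0, -0.0, -1.0]]
force: [0.4, 0.3, -0.2]
opening: 0.5
grasp_force: 0.0
```

Emit:
jog_arm(
  delta_pos=[
    [0, 0, -0.1],
    [0, 0, -0.1],
  ],
  turn=[0, 0],
  grip=[0.5, 0.5],
)

```text
time_s: 9.3
position: [0.4231, -0.0591, -0.0208]
tcp_rot: [[0.046, 0.999, -0.0], [0.999, -0.046, 0.0], [0.0, -0.0, -1.0]]
force: [0.0, -0.5, 0.4]
opening: 0.503
grasp_force: 0.0
```

Emit:
jog_arm(
  delta_pos=[
    [0, 0, -0.1],
    [0, 0, -0.1],
  ],
  turn=[0, 0],
  grip=[0.5, 0.5],
)

```text
time_s: 9.55
position: [0.4231, -0.0591, -0.0218]
tcp_rot: [[0.046, 0.999, -0.0], [0.999, -0.046, 0.0], [0.0, -0.0, -1.0]]
force: [0.4, 0.6, 0.4]
opening: 0.499
grasp_force: 0.0
```

Emit:
jog_arm(
  delta_pos=[
    [0, 0, -0.1],
    [0, 0, -0.1],
  ],
  turn=[0, 0],
  grip=[0.5, 0.5],
)

```text
time_s: 9.8
position: [0.4231, -0.0591, -0.0228]
tcp_rot: [[0.046, 0.999, -0.0], [0.999, -0.046, 0.0], [0.0, -0.0, -1.0]]
force: [0.0, 0.1, 1.5]
opening: 0.504
grasp_force: 0.0
```

Run:
```python
from h import *
c=snap('side','s5'); s=read_state();p=s['position']; print(p,s['force'])
d=np.abs(c['color'].astype(float)-load('side0')['color']).mean(2)
print([proj(c,p+[sx*.03,0,.02]) for sx in(-1,1)])
for r in range(198,214): print(r,' '.join('%3d'%x for x in d[r,346:378]))
```

```text
[ 0.42316136 -0.05908868 -0.02278616] [-0.50865354 -0.69937175  0.27709926]
[(np.float64(371.4002724833606), np.float64(210.4291400286294)), (np.float64(350.13695913175457), np.float64(207.53659661799676))]
198   4   1   2  17  41  50  45  42  32   5   4   1   3   1   3   3   6   4   1   3   0   1   4   6  33  42  43  44  30   9   1   1
199   3   8   4  11  35  50  45  44  25   5   2   5   0   2   4   4   4   2   4   5   5   1   1  10  33  42  46  39  25   2   2   1
200   2   1   0   8  34  47  43  41  28   1   4   2   1   5   0   0   2   5   2   1   7   1   2  10  34  45  45  38  16   1   1   2
201   5   1   3   7  26  44  43  40  25   2   1   2   4   4   5   0   2   4   1   2   4   6   0  18  29  39  42  28   6   2   2   3
202   2   7   2   4  30  47  41  34  22   1   2   4   6   3   3   2   1   4   3   3   4   2   4  13  31  41  36  18   4   2   0   5
203   4   1   2   5  33  46  44  34  19   1   2   1   4   0   1   2   2   2   4   1   3   2   1  20  33  39  35  19   2   1   3   2
204   2   2   4   4  30  41  35  33  13   0   1   2   4   4   0   1   5   4   7   4   4   3   5  20  
[... 518 characters left out ...]
   8  26  34  31  19   1   2   1   2   2
209   1   4   6   1   0   0   0   3   3   6   1   2   3   2   3   0   1   1   4   3   4   0  11  26  32  22  13   2   4   3   2   4
210   2   2   4   0   4   5   3   4   2   1   1   4   4   7   5   2   2   2   5   5   6   1   5  12  27  22   6   1   2   4   2   2
211   4   1   2   3   3   0   3   1   6   0   0   2   5   3   1   1   2   3   2   1   2   1   1   3  12  10   3   1   3   3   2   1
212   3   4   2   1   4   0   2   5   6   2   1   1   2   4   6   6   2   3   4   1   2   1   0   3   1   2   1   4   1   5   1   1
213   2   3   5   4   3   2   3   1   1   2   2   5   5   2   1   3   1   2   1   2   3   1   1   0   1   0   1   2   0   2   4   2
```

Emit:
jog_arm(
  delta_pos=[
    [0, 0, -0.1],
    [0, 0, -0.1],
  ],
  turn=[0, 0],
  grip=[0.5, 0.5],
)

```text
time_s: 10.1
position: [0.4232, -0.0591, -0.0238]
tcp_rot: [[0.046, 0.999, -0.0], [0.999, -0.046, 0.0], [0.0, -0.0, -1.0]]
force: [-0.0, -0.1, -1.0]
opening: 0.499
grasp_force: 0.0
```

Emit:
jog_arm(
  delta_pos=[
    [0, 0, -0.1],
    [0, 0, -0.1],
  ],
  turn=[0, 0],
  grip=[0.5, 0.5],
)

```text
time_s: 10.35
position: [0.4232, -0.0591, -0.0248]
tcp_rot: [[0.046, 0.999, -0.0], [0.999, -0.046, 0.0], [0.0, -0.0, -1.0]]
force: [-0.1, 0.5, 0.2]
opening: 0.498
grasp_force: 0.0
```

Emit:
jog_arm(
  delta_pos=[
    [0, 0, -0.1],
    [0, 0, -0.1],
  ],
  turn=[0, 0],
  grip=[0.5, 0.5],
)

```text
time_s: 10.6
position: [0.4232, -0.0591, -0.0258]
tcp_rot: [[0.046, 0.999, -0.0], [0.999, -0.046, 0.0], [0.0, -0.0, -1.0]]
force: [-0.0, -0.4, 0.1]
opening: 0.506
grasp_force: 0.0
```

Emit:
jog_arm(
  delta_pos=[
    [0, 0, -0.1],
    [0, 0, -0.1],
  ],
  turn=[0, 0],
  grip=[0.5, 0.5],
)

```text
time_s: 10.85
position: [0.4232, -0.0591, -0.0268]
tcp_rot: [[0.046, 0.999, -0.0], [0.999, -0.046, 0.0], [0.0, -0.0, -1.0]]
force: [-0.2, -0.4, -0.0]
opening: 0.498
grasp_force: 0.0
```

Emit:
jog_arm(
  delta_pos=[
    [0, 0, -0.1],
    [0, 0, -0.1],
  ],
  turn=[0, 0],
  grip=[0.5, 0.5],
)

```text
time_s: 11.1
position: [0.4232, -0.0591, -0.0269]
tcp_rot: [[0.046, 0.999, 0.001], [0.999, -0.046, -0.0], [-0.0, 0.001, -1.0]]
force: [-1.0, 0.6, 9.9]
opening: 0.499
grasp_force: 5.0
```

Bench contact comes at a reading of -26.9 mm, so true tip height = reading + 27 mm, with x and y right. The remaining 2 px is the finger's near edge. Now to the gear: tip at about 22 mm means a reading of about -5 mm.

Emit:
jog_arm(
  delta_pos=[
    [0, 0, 4],
    [0, 0, 9],
    [5, -9, 9],
    [5, -15, 9],
    [5, -15, 9],
    [5, -15, 9],
    [5, -15, 5],
    [5, -15, 2.2],
    [5, -15, 2.2],
    [5, -15, 2.2],
  ],
  turn=[0, 0, 0, 0, 0, 0, 0, 0, 0, 0],
  grip=[0.5, 0.5, 0.3, 0.2, 0.2, 0.2, 0.2, 0.2, 0.2, 0.2],
)

```text
time_s: 12.35
position: [0.4731, -0.2083, -0.0052]
tcp_rot: [[0.045, 0.999, -0.0], [0.999, -0.045, 0.0], [0.0, -0.0, -1.0]]
force: [1.0, -0.9, 0.1]
opening: 0.8
grasp_force: 0.0
```

Emit:
jog_arm(
  delta_pos=[
    [0, 0, 0],
    [0, 0, 0],
    [0, 0, 0],
    [0, 0, 0],
    [0, 0, 0],
    [0, 0, 0],
    [0, 0, 0],
    [0, 0, 0],
  ],
  turn=[0, 0, 0, 0, 0, 0, 0, 0],
  grip=[0.3, 0.4, 0.9, 0.9, 0.9, 0.9, 0.9, 0.9],
)

```text
time_s: 13.35
position: [0.473, -0.2091, -0.0057]
tcp_rot: [[0.046, 0.999, -0.0], [0.999, -0.046, 0.0], [0.0, -0.0, -1.0]]
force: [-1.2, -0.8, 2.9]
opening: 0.38
grasp_force: 30.0
```

Gear gripped (opening 33 mm, 30 N). I'll lift it and carry it to the board centre.

Emit:
jog_arm(
  delta_pos=[
    [0, 0, 3],
    [0, 0, 7],
    [4.3, 4.3, 7],
    [8.6, 8.6, 7],
    [12.9, 12.9, 7],
    [17.1, 17.2, 7],
    [17.1, 17.2, 7],
    [17.1, 17.2, 7],
    [17.1, 17.2, 4],
    [17.1, 17.2, 2],
    [17.1, 17.2, 2],
    [17.1, 17.2, 2],
  ],
  turn=[0, 0, 0, 0, 0, 0, 0, 0, 0, 0, 0, 0],
  grip=[0.9, 0.9, 0.9, 0.9, 0.9, 0.9, 0.9, 0.9, 0.9, 0.9, 0.9, 0.9],
)

```text
time_s: 14.85
position: [0.6444, -0.0378, 0.0145]
tcp_rot: [[0.047, 0.999, 0.001], [0.999, -0.047, -0.0], [-0.0, 0.001, -1.0]]
force: [0.7, 0.4, -4.2]
opening: 0.38
grasp_force: 30.0
```

Run:
```python
from h import *
s=read_state(); p=s['position']; print(p,s['force'],s['grasp_force'])
c=snap('side','s6'); i=c['color'][130:260,230:390]; cv2.imwrite('pics/c8.png',cv2.resize(i,None,fx=4.6,fy=4.6,interpolation=cv2.INTER_CUBIC))
```

```text
[ 0.64439678 -0.03777693  0.01454805] [ 0.65046288  0.35637372 -4.21293323] 29.998241364955902
```

View pics/c8.png

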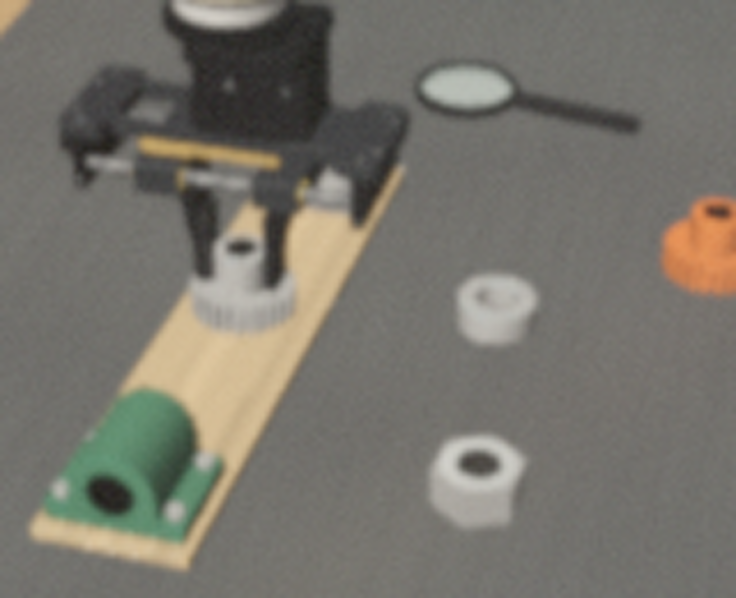

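The gear hangs upright over the board at crop (240,290). I'll lower it the last 12 mm.

Emit:
jog_arm(
  delta_pos=[
    [0, 0.1, -0.4],
    [0, 0.1, -0.8],
    [0, 0.1, -1.1],
    [0, 0.1, -1.1],
    [0, 0.1, -1.2],
    [0, 0.1, -1.2],
  ],
  turn=[0, 0, 0, 0, 0, 0],
  grip=[0.9, 0.9, 0.9, 0.9, 0.9, 0.9],
)

```text
time_s: 15.65
position: [0.6444, -0.0361, 0.0025]
tcp_rot: [[0.046, 0.999, 0.0], [0.999, -0.046, -0.0], [-0.0, 0.0, -1.0]]
force: [-0.0, -0.3, -4.4]
opening: 0.38
grasp_force: 30.0
```

Emit:
jog_arm(
  delta_pos=[
    [0, 0, -0.1],
    [0, 0, -0.1],
    [0, 0, -0.1],
  ],
  turn=[0, 0, 0],
  grip=[0.9, 0.9, 0.9],
)

```text
time_s: 16.02
position: [0.6444, -0.0361, 0.0023]
tcp_rot: [[0.046, 0.999, 0.001], [0.999, -0.046, -0.0], [-0.0, 0.001, -1.0]]
force: [-1.9, 0.4, 6.7]
opening: 0.382
grasp_force: 30.0
```

Emit:
jog_arm(
  delta_pos=[
    [0, 0, 0],
    [0, 0, 0],
    [0, 0, 0],
    [0, 0, 0],
    [0, 0, 4],
    [0, 0, 8],
    [-5, -1.5, 8],
    [-10, -3, 8],
    [-15.1, -4.7, 8],
    [-15.1, -4.7, 8],
    [-15.1, -4.7, 8],
  ],
  turn=[0, 0, 0, 0, 0, 0, 0, 0, 0, 0, 0],
  grip=[0.5, 0.3, 0.2, 0.2, 0.2, 0.2, 0.2, 0.2, 0.1, 0, 0],
)

```text
time_s: 17.4
position: [0.4947, -0.0837, 0.0816]
tcp_rot: [[0.046, 0.999, 0.003], [0.999, -0.046, -0.001], [-0.001, 0.003, -1.0]]
force: [-0.7, 0.8, -0.8]
opening: 0.982
grasp_force: 0.0
```

Run:
```python
from h import *
s=read_state(); p=s['position']; print(p,s['force'])
c=snap('side','s7'); t=snap('top','t7')
for z in(.05,): print(proj(c,(.6445,-.0361,z)),proj(t,(.6445,-.0361,z)))
a=c['color'][160:250,240:370]; a=cv2.resize(a,(780,540),interpolation=cv2.INTER_CUBIC)
cv2.imwrite('pics/c9.png',a)
```

```text
[ 0.49467614 -0.0837186   0.08164608] [-0.6643523   0.83760799 -0.76691614]
(np.float64(281.76914405384287), np.float64(187.6555533164351)) (np.float64(333.6118984632742), np.float64(160.8269608612701))
```

View pics/c9.png

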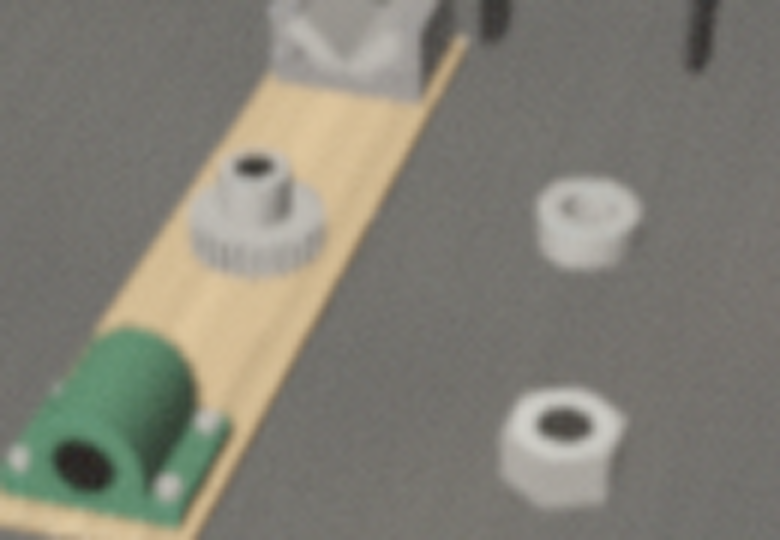

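The gear stands upright, with boss top at full-image (282.3,187.6) against a predicted (281.8,187.7). Next, the spacer.

Emit:
jog_arm(
  delta_pos=[
    [-0.1, 0.1, -4],
    [-0.1, 0.1, -8],
    [-0.1, 0.1, -10.4],
    [-0.1, 0.1, -10.4],
    [-0.1, 0.1, -10.4],
    [-0.1, 0.1, -10.4],
    [-0.1, 0.1, -10.4],
    [-0.1, 0.1, -10.4],
    [-0.1, 0.1, -10.4],
    [-0.1, 0.1, -10.4],
  ],
  turn=[0, 0, 0, 0, 0, 0, 0, 0, 0, 0],
  grip=[0, 0, 0, 0, 0.3, 0.8, 0.8, 0.8, 0.8, 0.8],
)

```text
time_s: 18.75
position: [0.493, -0.0824, -0.0223]
tcp_rot: [[0.046, 0.999, 0.002], [0.999, -0.046, -0.001], [-0.001, 0.002, -1.0]]
force: [0.6, 0.6, 4.5]
opening: 0.56
grasp_force: 30.0
```

Emit:
jog_arm(
  delta_pos=[
    [0, 0, 4],
    [0, 0, 8],
    [4, 1.2, 8],
    [8, 2.4, 8],
    [12, 3.6, 8],
    [15.1, 4.6, 8],
    [15.1, 4.6, 8],
    [15.1, 4.6, 8],
    [15.1, 4.6, 6],
    [15.1, 4.6, 6],
    [15.1, 4.6, 6],
    [15.1, 4.6, 6],
  ],
  turn=[0, 0, 0, 0, 0, 0, 0, 0, 0, 0, 0, 0],
  grip=[0.8, 0.8, 0.8, 0.8, 0.8, 0.8, 0.8, 0.8, 0.8, 0.8, 0.8, 0.8],
)

```text
time_s: 20.25
position: [0.6434, -0.0363, 0.0375]
tcp_rot: [[0.046, 0.999, 0.001], [0.999, -0.046, -0.0], [-0.0, 0.001, -1.0]]
force: [0.4, 0.2, -2.3]
opening: 0.56
grasp_force: 30.0
```

Run:
```python
from h import *
s=read_state(); p=s['position']; print(p,s['force'],s['grasp_force'])
c=snap('side','s8')
q=p+[0,0,.027]; 
print(proj(c,(p[0],p[1],p[2]+.0223+.02)),proj(c,(.6445,-.0361,.05)))
a=c['color'][150:220,240:340]; a=cv2.resize(a,(800,560),interpolation=cv2.INTER_CUBIC)
cv2.imwrite('pics/c10.png',a)
```

```text
[ 0.6434034  -0.03632938  0.03753473] [ 0.39976134  0.18080178 -2.30129665] 29.998160270042717
(np.float64(281.794064017055), np.float64(178.53955163676605)) (np.float64(281.76914405384287), np.float64(187.6555533164351))
```

View pics/c10.png

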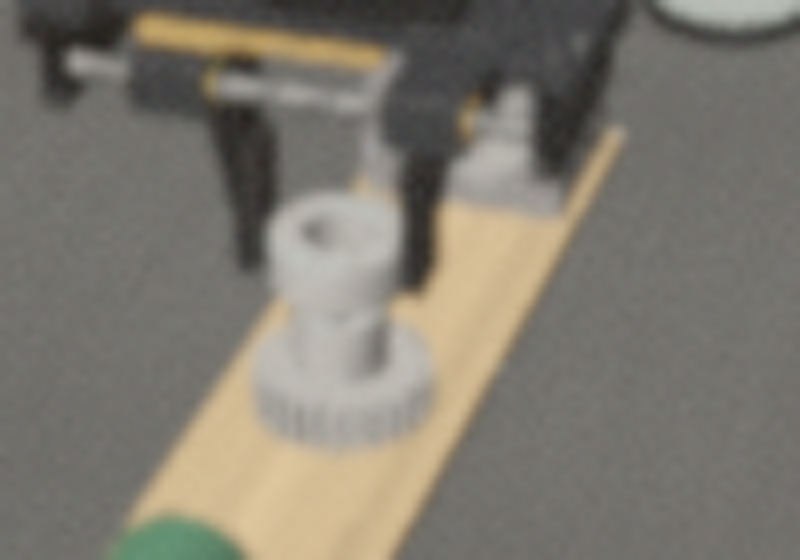

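The spacer top is at full-image (281.4,178.3), as predicted for centred over the boss. Lowering 9–10 mm, with x +1 mm.

Emit:
jog_arm(
  delta_pos=[
    [0.1, 0, -0.4],
    [0.1, 0, -0.8],
    [0.1, 0, -0.9],
    [0.1, 0, -0.9],
    [0.1, 0, -0.9],
  ],
  turn=[0, 0, 0, 0, 0],
  grip=[0.8, 0.8, 0.8, 0.8, 0.8],
)

```text
time_s: 20.92
position: [0.6443, -0.0361, 0.0283]
tcp_rot: [[0.046, 0.999, 0.0], [0.999, -0.046, -0.0], [-0.0, 0.0, -1.0]]
force: [-0.2, -0.4, -2.5]
opening: 0.561
grasp_force: 30.0
```

Emit:
jog_arm(
  delta_pos=[
    [0, 0, -0.1],
    [0, 0, -0.1],
    [0, 0, -0.1],
  ],
  turn=[0, 0, 0],
  grip=[0.8, 0.8, 0.8],
)

```text
time_s: 21.3
position: [0.6444, -0.0361, 0.0278]
tcp_rot: [[0.046, 0.999, 0.001], [0.999, -0.046, -0.0], [-0.0, 0.001, -1.0]]
force: [-0.8, -0.3, 2.5]
opening: 0.559
grasp_force: 30.0
```

Emit:
jog_arm(
  delta_pos=[
    [0, 0, 0],
    [0, 0, 0],
    [0, 0, 0],
    [0, 0, 0],
    [0, 0, 0],
    [0, 0, 4],
    [0, 0, 7],
    [-4, 6, 7],
    [-8, 12, 7],
    [-12, 18, 7],
    [-16.2, 24, 7],
    [-16.2, 27, 7],
  ],
  turn=[0, 0, 0, 0, 0, 0, 0, 0, 0, 0, 0, 0],
  grip=[0.4, 0.2, 0, 0, 0, 0, 0, 0, 0, 0, 0, 0],
)

```text
time_s: 22.8
position: [0.4815, 0.2312, 0.0974]
tcp_rot: [[0.047, 0.999, -0.001], [0.999, -0.047, -0.0], [-0.0, -0.001, -1.0]]
force: [0.7, 0.0, 0.4]
opening: 1.0
grasp_force: 0.0
```

Emit:
jog_arm(
  delta_pos=[
    [0, 0, 0],
    [0, 0, 0],
    [0, 0, 0],
  ],
  turn=[0, 0, 0],
  grip=[0.2, 0.2, 0.2],
)

```text
time_s: 23.18
position: [0.4845, 0.2289, 0.0973]
tcp_rot: [[0.048, 0.999, 0.001], [0.999, -0.048, -0.0], [-0.0, 0.001, -1.0]]
force: [-0.2, -0.2, 0.4]
opening: 0.819
grasp_force: 0.0
```

Run:
```python
from h import *
s=read_state(); p=s['position']; print(p,s['force'])
c=snap('side','s9');t=snap('top','t9')
print(proj(c,(.6445,-.0361,.07)),proj(t,(.6445,-.0361,.07)))
a=cv2.resize(c['color'][160:220,240:300],(480,480),interpolation=cv2.INTER_CUBIC)
b=cv2.resize(c['color'][240:300,300:340],(320,480),interpolation=cv2.INTER_CUBIC)
cv2.imwrite('pics/c11.png',np.hstack([a,b]))
```

```text
[0.48451967 0.22892032 0.09727886] [-0.18889587 -0.15283599  0.40303288]
(np.float64(281.51189892303285), np.float64(181.57161987774123)) (np.float64(333.9421455396714), np.float64(158.78851546213906))
```

View pics/c11.png

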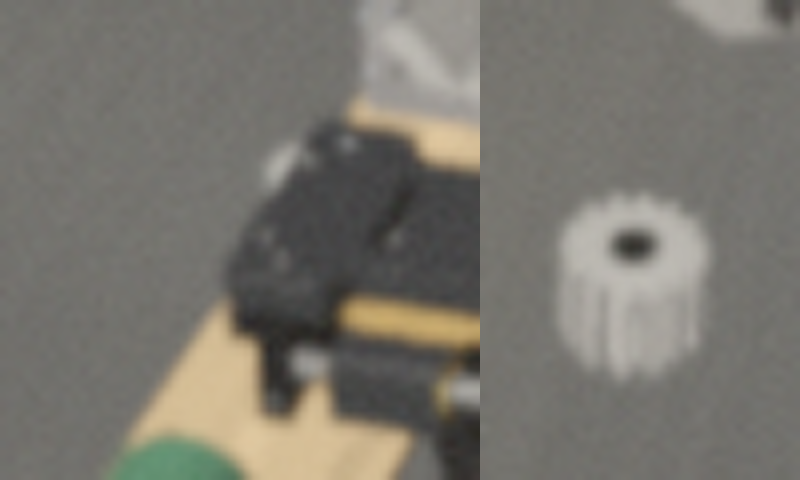

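The pinion is undisturbed, hole at (319,270). The gripper hides the stack for now, so I'll check it numerically later. Taking the pinion.

Emit:
jog_arm(
  delta_pos=[
    [-0.2, 0.5, -3],
    [-0.2, 0.5, -7],
    [-0.2, 0.5, -10],
    [-0.2, 0.5, -12],
    [-0.2, 0.5, -12],
    [-0.2, 0.5, -12],
    [-0.2, 0.5, -12],
    [-0.2, 0.5, -12],
    [-0.2, 0.5, -12],
    [-0.2, 0.5, -12],
    [-0.2, 0.5, -12],
  ],
  turn=[0, 0, 0, 0, 0, 0, 0, 0, 0, 0, 0],
  grip=[0.2, 0.2, 0.2, 0.2, 0.2, 0.4, 0.9, 0.9, 0.9, 0.9, 0.9],
)

```text
time_s: 24.65
position: [0.4822, 0.2353, -0.0221]
tcp_rot: [[0.046, 0.999, 0.002], [0.999, -0.046, 0.0], [0.0, 0.002, -1.0]]
force: [-0.9, -0.4, 5.2]
opening: 0.451
grasp_force: 30.0
```

Emit:
jog_arm(
  delta_pos=[
    [0, 0, 4],
    [0, 0, 9],
    [0, -6, 9],
    [0, -12, 9],
    [0, -18.6, 9],
    [5, -18.6, 9],
    [11, -18.6, 9],
    [16.7, -18.6, 9],
    [16.7, -18.6, 9],
    [16.7, -18.6, 9],
    [16.7, -18.6, 9],
  ],
  turn=[0, 0, 0, 0, 0, 0, 0, 0, 0, 0, 0],
  grip=[0.9, 0.9, 0.9, 0.9, 0.9, 0.9, 0.9, 0.9, 0.9, 0.9, 0.9],
)

```text
time_s: 26.02
position: [0.646, 0.0496, 0.0663]
tcp_rot: [[0.046, 0.999, -0.004], [0.999, -0.046, 0.0], [0.0, -0.004, -1.0]]
force: [-0.6, -0.0, -2.5]
opening: 0.451
grasp_force: 30.0
```

Emit:
jog_arm(
  delta_pos=[
    [0, 0, -4],
    [0, 0, -7],
    [0, 0, -7],
    [0, 0, -7],
    [0, 0, -7],
  ],
  turn=[0, 0, 0, 0, 0],
  grip=[0.9, 0.9, 0.9, 0.9, 0.9],
)

```text
time_s: 26.65
position: [0.6498, 0.0491, -0.0009]
tcp_rot: [[0.046, 0.999, 0.003], [0.999, -0.046, -0.0], [-0.0, 0.003, -1.0]]
force: [-0.4, 1.5, -2.8]
opening: 0.451
grasp_force: 30.0
```

Run:
```python
from h import *
s=read_state(); p=s['position']; print(p,s['force'],s['grasp_force'])
c=snap('side','s10')
u,v=proj(c,(p[0],p[1],p[2]+.0221+.03)); print(u,v)
g=c['color'].min(2); u,v=int(u),int(v)
for r in range(v-8,v+9): print(r,' '.join('%3d'%x for x in g[r,u-14:u+15]))
```

```text
[ 0.64978767  0.04908068 -0.00092789] [-0.35741136  1.46773651 -2.84437837] 29.998918692581356
270.6640392840731 204.5651718187162
196  70  49  40  47  44  46  53  51  62  94 111 118 127 144 151 162 168 160 124  82  71  70  65  68  66  66  70  71  79
197  82  53  44  38  50  57  52  45  60  93 110 125 140 147 154 160 166 160 131  91  74  69  67  69  65  65  69  71  76
198  92  63  48  42  50  56  51  44  65  92 117 132 144 150 152 154 161 157 136 105  98  78  67  64  64  68  64  70  76
199  99  73  55  46  54  57  46  42  62 100 126 143 148 151 151 155 159 155 147 132 133  95  63  61  57  61  61  70  80
200 103  83  58  46  47  52  48  43  70 110 141 155 156 161 164 164 166 166 153 149 148 101  61  52  54  51  57  77 114
201 104  90  64  48  50  56  50  44  81 124 157 166 166 170 174 171 173 173 167 160 145  96  56  49  46  46  55  94 137
202 107  97  71  50  48  55  54  65 110 149 171 177 176 170 164 160 164 172 173 169 149  93  56  49  49  44  57 106 152
203 108  97  76  55  47  58  56  84 133 169 180 182 172 148 125 119 129 153 172 173 154 102  57  48  47  43  66 116 155
204 109 1
[... 370 characters left out ...]
  59  56  67 112 153 167 172 177 178 178 178 175 173 176 174 172 151 119  77  49  39  42  82 126 146
208 109 106 106  86  61  54  63 105 147 160 168 164 172 176 177 176 173 170 164 157 137 109  72  52  42  47  78 126 148
209 108 110 105  91  60  54  62  99 140 156 159 151 162 170 165 168 165 161 158 146 128 105  72  50  40  45  71 118 145
210 108 111 114 107  73  56  68  94 133 154 159 146 157 165 157 166 161 157 152 142 129 115  77  52  47  39  71 115 145
211 109 113 124 119  81  60  64  95 133 155 159 145 153 160 155 163 159 157 151 146 129 110  77  45  42  45  83 124 145
212 110 122 137 131  91  70  83 113 140 153 161 148 155 162 154 161 158 156 154 150 131 106  76  49  45  57  96 136 150
```

The pinion hole is at (271.1,204.1) against a predicted (270.7,204.6), within 2 mm. Lowering.

Emit:
jog_arm(
  delta_pos=[
    [0, 0.1, -0.5],
    [0, 0.1, -1],
    [0, 0.1, -1.2],
    [0, 0.1, -1.2],
    [0, 0.1, -1.3],
    [0, 0.1, -1.3],
  ],
  turn=[0, 0, 0, 0, 0, 0],
  grip=[0.9, 0.9, 0.9, 0.9, 0.9, 0.9],
)

```text
time_s: 27.45
position: [0.6483, 0.0502, -0.0141]
tcp_rot: [[0.046, 0.999, -0.0], [0.999, -0.046, -0.0], [-0.0, -0.0, -1.0]]
force: [-3.3, 0.3, 9.6]
opening: 0.452
grasp_force: 30.0
```

Emit:
jog_arm(
  delta_pos=[
    [0, 0, -0.1],
    [0, 0, -0.1],
    [0, 0, -0.1],
  ],
  turn=[0, 0, 0],
  grip=[0.9, 0.9, 0.9],
)

```text
time_s: 27.82
position: [0.6483, 0.0502, -0.0141]
tcp_rot: [[0.045, 0.999, -0.0], [0.999, -0.045, -0.0], [-0.0, -0.0, -1.0]]
force: [-5.4, -0.5, 13.9]
opening: 0.45
grasp_force: 30.0
```

Emit:
jog_arm(
  delta_pos=[
    [0.1, 0, 0.1],
    [0.1, 0, 0.1],
    [0.1, 0, 0.1],
    [0, 0, 0.1],
    [0, 0, 4],
    [0, 0, 9],
    [-6, 1, 9],
    [-12, 2, 9],
    [-17.3, 3.4, 9],
    [-17.3, 3.4, 9],
    [-17.3, 3.4, 9],
    [-17.3, 3.4, 9],
  ],
  turn=[0, 0, 0, 0, 0, 0, 0, 0, 0, 0, 0, 0],
  grip=[0.9, 0.5, 0.3, 0.2, 0.2, 0.2, 0.2, 0.2, 0.1, 0, 0, 0],
)

```text
time_s: 29.32
position: [0.4779, 0.0838, 0.0734]
tcp_rot: [[0.046, 0.999, 0.003], [0.999, -0.046, -0.0], [-0.0, 0.003, -1.0]]
force: [-0.2, -0.1, 0.4]
opening: 0.991
grasp_force: 0.0
```

Run:
```python
from h import *
s=read_state(); p=s['position']; print(p,s['force'])
c=snap('side','s11')
for q in((.6488,.0485,.038),(.6444,-.0361,.07)):
    u,v=proj(c,q); print(u,v); g=c['color'].min(2); u,v=int(u),int(v)
    for r in range(v-8,v+9): print(r,' '.join('%3d'%x for x in g[r,u-14:u+15]))
```

```text
[0.47788351 0.08376412 0.07336109] [-0.23075925 -0.0562219   0.37196429]
271.34885778801555 208.56234228028944
200 106 108 110 108 109 108 107 113 123 139 147 148 147 148 150 155 153 155 156 164 163 170 169 172 176 175 176 175 172
201 109 110 110 107 110 110 109 118 133 145 147 149 148 150 150 152 153 156 152 156 149 163 158 162 170 167 167 167 163
202 104 107 108 109 107 107 114 127 141 147 150 148 147 150 152 153 153 156 149 153 147 158 151 159 163 157 161 160 158
203 109 106 105 107 106 110 120 140 145 148 148 146 149 153 153 151 154 158 150 157 144 153 154 157 162 156 158 163 159
204 111 109 108 108 110 110 132 145 148 150 151 152 156 159 160 158 160 163 157 158 146 151 158 156 161 158 159 161 158
205 109 109 106 111 112 127 140 147 151 155 159 160 164 168 168 168 171 170 167 163 151 158 156 152 161 154 157 161 157
206 109 106 106 111 120 136 146 152 157 160 169 173 173 172 168 168 172 172 173 169 159 158 156 154 154 150 154 156 152
207 109 105 110 114 133 143 150 158 168 173 176 177 167 150 135 140 147 162 173 174 169 163 156 152 150 148 152 150 151
208 109 109 111 124 141 146 1
[... 2428 characters left out ...]
 110 122 143 173 184 184 183 175 169 170 176 179 175 176 179 181 179 170 151 128 132 149 149 147 135
185 112 112 111 109 112 117 139 165 180 188 189 185 180 182 184 184 180 179 180 176 168 152 123 112 128 147 152 149 146
186 111 113 113 111 108 119 135 161 175 183 186 185 184 185 188 182 176 173 169 164 150 133 111 107 127 146 150 151 149
187 111 108 110 111 113 115 136 163 171 177 180 182 184 183 182 180 169 165 159 150 138 120 106 106 128 143 149 150 149
188 113 109 111 109 112 116 138 165 174 178 180 180 181 177 176 172 165 161 154 143 134 120 110 115 136 147 149 148 149
189 113 111 109 113 111 119 140 160 170 175 180 179 177 176 174 172 165 157 153 138 132 119 123 133 142 149 150 151 149
```

The pinion hole is at (271.5,208.5) against a predicted (271.3,208.6), and the spacer top is centred at about (281.6,181.5) against (281.5,181.6). Both stand right. Now the nut.

Emit:
jog_arm(
  delta_pos=[
    [-0.25, 0.1, -4],
    [-0.25, 0.1, -8],
    [-0.25, 0.1, -9.6],
    [-0.25, 0.1, -9.6],
    [-0.25, 0.1, -9.6],
    [-0.25, 0.1, -9.6],
    [-0.25, 0.1, -9.6],
    [-0.25, 0.1, -9.6],
    [-0.25, 0.1, -9.6],
    [-0.25, 0.1, -9.6],
  ],
  turn=[0, 0, 0, 0, 0, 0, 0, 0, 0, 0],
  grip=[0, 0, 0, 0, 0.3, 0.9, 0.9, 0.9, 0.9, 0.9],
)

```text
time_s: 30.62
position: [0.4744, 0.0851, -0.0224]
tcp_rot: [[0.046, 0.999, 0.003], [0.999, -0.046, -0.0], [0.0, 0.003, -1.0]]
force: [1.8, 0.4, 2.6]
opening: 0.535
grasp_force: 29.2
```

Emit:
jog_arm(
  delta_pos=[
    [0, 0, 4],
    [0, 0, 9],
    [0, -6, 9],
    [0, -12, 9],
    [0, -18, 9],
    [3, -20.6, 9],
    [9, -20.6, 9],
    [14, -20.6, 9],
    [16.5, -20.6, 9],
    [16.5, -20.6, 9],
    [16.5, -20.6, 9],
    [16.5, -20.6, 9],
  ],
  turn=[0, 0, 0, 0, 0, 0, -1, -1, -1, -1, -1, -1],
  grip=[0.9, 0.9, 0.9, 0.9, 0.9, 0.9, 0.9, 0.9, 0.9, 0.9, 0.9, 0.9],
)

```text
time_s: 32.12
position: [0.6359, -0.1204, 0.0667]
tcp_rot: [[0.064, 0.998, -0.003], [0.998, -0.064, 0.001], [0.001, -0.003, -1.0]]
force: [0.7, 0.0, -3.4]
opening: 0.533
grasp_force: 29.3
```

Emit:
jog_arm(
  delta_pos=[
    [0, 0, -4],
    [0, 0, -7],
    [0, 0, -7],
    [0, 0, -7],
    [0, 0, -7],
  ],
  turn=[0, 0, 0, 0, 0],
  grip=[0.9, 0.9, 0.9, 0.9, 0.9],
)

```text
time_s: 32.75
position: [0.6393, -0.1214, -0.0009]
tcp_rot: [[0.063, 0.998, 0.003], [0.998, -0.063, -0.001], [-0.001, 0.003, -1.0]]
force: [-0.0, 0.0, -3.2]
opening: 0.534
grasp_force: 29.3
```

Run:
```python
from h import *
s=read_state(); p=s['position']; print(p,s['force'],s['grasp_force'])
c=snap('side','s12')
u,v=proj(c,(p[0],p[1],p[2]+.0224+.024)); print(u,v)
g=c['color'].min(2); u,v=int(u),int(v)
for r in range(v-6,v+7): print(r,' '.join('%3d'%x for x in g[r,u-14:u+15]))
```

```text
[ 0.63927832 -0.12138587 -0.00092198] [-0.02965485  0.02388797 -3.17234675] 29.281320675218012
291.6015623942366 173.65387778471236
167 108  98  65  52  47  58  53  68 110 148 151 151 154 161 173 178 172 161 149 143 137 121  91  57  51  50  58  96 133
168 109  98  75  50  54  54  54  68 117 154 154 149 141 152 171 176 179 170 159 146 137 117  82  52  52  50  64 110 151
169 107 101  76  56  51  58  55  67 115 153 159 158 156 165 177 184 186 183 176 160 143 122  79  56  43  48  65 117 154
170 107 105  92  67  52  60  51  66 115 160 179 180 185 186 185 189 191 191 190 184 169 140  89  58  44  51  76 122 152
171 110 106  96  69  53  63  59  84 142 182 195 189 177 169 164 161 164 171 185 194 188 159 102  56  48  55  85 129 148
172 110 110 100  76  59  62  73 122 173 198 201 178 137 116 103  99 103 119 149 182 195 178 115  61  53  54  94 134 147
173 110 109 101  84  62  68 103 154 193 204 195 159  96  67  57  49  50  69 111 167 196 188 123  56  48  59  99 141 152
174 107 110 102  90  62  76 122 170 197 207 199 166 120  90  75  70  70  89 129 174 198 184 124  61  50  59 101 140 148
175 108 112 105  89  67  88 134 170 189 201 203 193 176 154 137 132 133 152 177 193 195 175 113  59  51  60 102 140 150
176 116 120 124 114 104 112 141 163 178 190 198 200 197 190 183 181 182 186 195 194 181 148  93  57  49  58 106 143 150
177 133 147 158 155 152 157 162 171 176 178 183 189 194 192 193 192 187 188 187 183 162 122  74  59  48  61 104 142 147
178 163 170 173 175 175 179 181 181 180 179 178 178 179 179 181 179 176 176 172 169 152 107  69  51  48  61 107 140 148
179 174 174 169 169 172 179 180 184 185 184 184 178 174 172 169 169 168 168 166 164 150 111  73  59  53  79 118 142 146
```

Emit:
jog_arm(
  delta_pos=[
    [0, 0.1, -0.5],
    [0, 0.1, -0.9],
    [0, 0.1, -1.2],
    [0, 0.1, -1.2],
    [0, 0.1, -1.3],
    [0, 0.1, -1.3],
  ],
  turn=[0, 0, 0, 0, 0, 0],
  grip=[0.9, 0.9, 0.9, 0.9, 0.9, 0.9],
)

```text
time_s: 33.55
position: [0.6378, -0.1197, -0.0143]
tcp_rot: [[0.063, 0.998, -0.0], [0.998, -0.063, 0.0], [0.0, -0.0, -1.0]]
force: [-4.6, 0.7, 8.6]
opening: 0.533
grasp_force: 29.3
```

Emit:
jog_arm(
  delta_pos=[
    [0.1, 0, 0.1],
    [0.1, 0, 0.1],
    [0.1, 0, 0.1],
    [0.1, 0, 0.1],
    [0.1, 0, 0.1],
    [0, 0, 4],
    [0, 0, 9],
    [-6, 0, 12],
    [-12, -3, 14],
    [-18, -6, 14],
    [-18, -12, 14],
    [-18, -18, 14],
  ],
  turn=[0, 0, 0, 0, 0, 0, 0, 0, 0, 0, 0, 0],
  grip=[0.9, 0.4, 0.2, 0.2, 0.2, 0.2, 0.2, 0.2, 0.2, 0.2, 0.2, 0.2],
)

```text
time_s: 35.05
position: [0.4568, -0.2973, 0.1248]
tcp_rot: [[0.063, 0.998, 0.0], [0.998, -0.063, 0.0], [0.0, 0.0, -1.0]]
force: [1.1, -0.6, 0.1]
opening: 0.799
grasp_force: 0.0
```

Run:
```python
from h import *
c=snap('side','s13'); t=snap('top','t13')
for q in((.6486,.0485,.038),(.6444,-.0361,.07),(.6393,-.1212,.032)): print(proj(c,q),proj(t,q))
a=cv2.resize(c['color'][140:260,230:350],(400,400),interpolation=cv2.INTER_CUBIC)
b=cv2.resize(t['color'][120:210,250:420],(700,371),interpolation=cv2.INTER_CUBIC)
cv2.imwrite('pics/fin.png',np.vstack([cv2.resize(c['color'][148:248,230:350],None,fx=3,fy=3,interpolation=cv2.INTER_CUBIC).copy(),]) if 0 else np.hstack([cv2.resize(c['color'][145:245,235:315],(400,500),interpolation=cv2.INTER_CUBIC),cv2.resize(t['color'][105:230,300:400],(400,500),interpolation=cv2.INTER_CUBIC)]))
```

```text
(np.float64(271.42208293173803), np.float64(208.57265332239808)) (np.float64(302.39295725490035), np.float64(160.14210557097428))
(np.float64(281.54702421775926), np.float64(181.57616143322005)) (np.float64(333.9419779452778), np.float64(158.82479573648172))
(np.float64(291.6751188115957), np.float64(177.56781058726915)) (np.float64(364.3873533649226), np.float64(164.8723538664768))
```

View pics/fin.png

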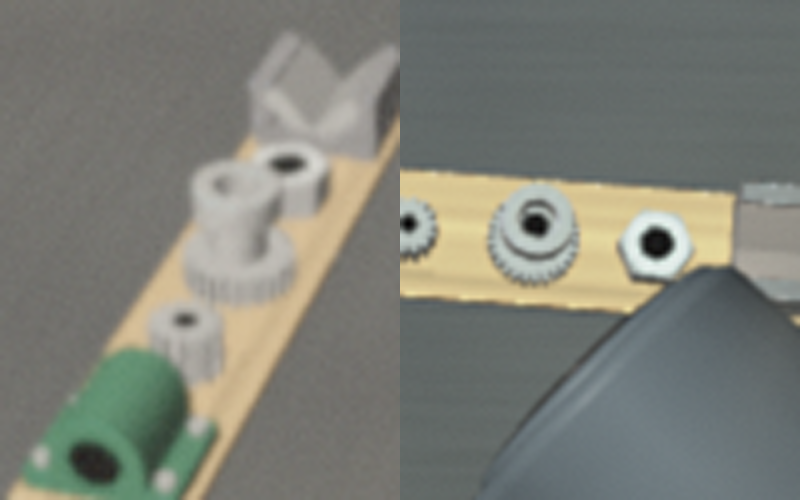

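The side view shows all four standing in line, with the stack upright. In the top view, the spacer's upper rim looks about 1 px lower than expected, so I'll check its centring numerically.

Run:
```python
from h import *
t=np.mean([snap('top',f'y{k}')['color'].astype(float) for k in range(3)],0); c=load('t13')
g=t[...,0]  # blue: board dark, steel bright
np.set_printoptions(linewidth=250)
print('cols',list(range(320,349)))
for r in range(146,180): print(r,' '.join('%3d'%x for x in g[r,320:349]))
for q in((.6444,-.0361,.07),(.6694,-.0361,.07),(.6194,-.0361,.07),(.6764,-.0361,.026),(.6124,-.0361,.026),(.6124,-.0361,.008)): print(q,proj(c,q))
```

```text
cols [320, 321, 322, 323, 324, 325, 326, 327, 328, 329, 330, 331, 332, 333, 334, 335, 336, 337, 338, 339, 340, 341, 342, 343, 344, 345, 346, 347, 348]
146 104 104 104 105 105 106 105 104 105 105 105 106 105 105 104 105 106 106 105 105 105 105 106 106 106 107 106 106 107
147 102 102 102 102 103 105 105 104 105 105 106 105 106 106 105 104 105 106 105 105 106 105 106 106 106 106 106 106 106
148 115 114 110 110 110 110 107 107 106 106 104 103 102 103 104 105 104 104 103 105 104 106 105 106 106 106 107 106 107
149 147 144 136 134 133 130 124 122 121 118 112 107 100 106 114 112 110 108 110 116 111 105 103 102 103 104 104 104 104
150 150 149 147 147 147 145 143 143 142 141 145 145 145 143 155 153 144 137 137 145 129 118 110 110 111 111 113 114 116
151 148 148 147 148 148 148 147 147 146 154 168 175 184 186 187 185 181 172 162 155 145 142 140 141 141 143 146 147 151
152 147 147 147 146 147 146 145 148 157 171 185 190 194 193 192 192 190 188 184 173 155 148 146 147 149 148 149 149 150
153 146 145 146 146 146 144 148 165 183 189 193 196 194 193 190 188 191 194 194 189 172 156 146 144 145 145 1
[... 2960 characters left out ...]
44 144 143 141 141 140 140 139 139 138 138 137 138
179 151 144 141 141 142 145 145 145 146 152 155 152 152 152 149 149 149 148 148 147 147 146 146 145 143 144 144 143 143
(0.6444, -0.0361, 0.07) (np.float64(333.9419779452778), np.float64(158.82479573648172))
(0.6694, -0.0361, 0.07) (np.float64(333.9837287292279), np.float64(149.78672552860925))
(0.6194, -0.0361, 0.07) (np.float64(333.899929282085), np.float64(167.9273498475174))
(0.6764, -0.0361, 0.026) (np.float64(333.2829142944828), np.float64(152.02124045809387))
(0.6124, -0.0361, 0.026) (np.float64(333.1727893335623), np.float64(174.53814845252387))
(0.6124, -0.0361, 0.008) (np.float64(332.89322553052483), np.float64(176.12116941182288))
```

The spacer rim spans rows 150.2–167.6, so its centre is at 158.9 against a predicted 158.8: it is centred. The nut hole is at (364.2,165.3) against (364.4,164.9), so all parts are in place. Handing in.

```bash
python3 -c "
from rig import *
print(hand_in())"
```

```text
the job is handed in; nothing more can be done
None
```

I handed the job in after about 35 s of robot time: the gear (boss up, spacer on top), pinion and nut stand in line on the board, each within about 2 mm of its target in the last pictures, and nothing else was touched.

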